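# Close the filter hatch of a dust extractor and hold it down

## Robot

A 6-joint arm with a two-finger parallel gripper is mounted at the origin on the work surface. World frame = base frame: x ahead of the robot, y to its left, z up, the work surface at z = 0. Lengths are in m, angles in rad, forces in N, time in s.
With the tool pointing down it reaches from about 0.325 to 0.85 m from the base axis. Payload 4.4 kg.
Tool frame: the origin (TCP) lies at the very end of the fingers, on their centre line; the grasp point (between the pads) lies 19 mm behind it (ctrl.hold_point_z is the distance from the TCP to the grasp point, in m); z points along the fingers, y is the direction in which the jaws open and shut (so a half turn about z gives the same grasp; the last joint's range is limited). The gripper opens to 94 mm and grips with 3 to 60 N. Pads are 16 mm wide; open, the fingers measure 119 mm over their backs; the gripper's body (75 mm by 177 mm) begins 78 mm behind the grasp point.
Start: joints at [1.024, 0.207, 1.542, -0, 1.393, -0.15], TCP at [0.222, 0.531, 0.205] pointing down, gripper open.
Joint ranges: [-2.73, 2.73], [-0.86, 2.22], [0.23, 2.46], [-1.11, 4.25], [0.08, 2.63], [-2.82, 2.82]. Speed limits (rad/s): [2.79, 2.79, 3.14, 3.14, 3.14, 3.14].

## Interface

Orientations are given as a rotation vector (axis times angle).
In Python, from bench import state, vision, close_job, ctrl gives the robot as it stands. The module is installed in compiled form; this text tells all that it offers.
- The arm moves only by the tool step_arm, never from a script. Its argument "series" is a list that holds one entry, the list of rows, each a list of 6 numbers: the shift along the tool's x, y, z in cm, then the turn, a rotation vector about the tool's x, y, z in rad. A call has 1 to 8 rows; each row shifts and turns the commanded pose from where the row before left it, along the tool's axes as they then stand; what a row does not reach is not made up. A row lasts 1/10 s, in which the tool goes at most 50 mm and 8.59 degrees, less where a joint would pass 70% of its speed; a pose out of reach is approached as far as the arm can. A call with a gripper value outside its range is refused whole. "jaw" is the finger opening in cm, from 0 to 9.4, set as the call begins (left out, the last holds). The fingers move at their own pace and stop on an object; "grip_force" is the grip in N (left out, the last holds). Time passes only in rows, so rows that do not move let the fingers close. It gives the time, the measured TCP pose, the force and the opening at its end, in the units of the state.
- state(): the state, without advancing time (a new reading comes with each control period).
- vision.capture(name): name is "scene" or "top" or "wrist"; returns (picture, depth): 400x640x3 uint8, red, green, blue; 400x640 float32, m along the optical axis (not along the pixel's ray), 0 where there is no reading.
- vision.camera_params(name): a dict with "fx", "fy", "cx", "cy" (pixels), "dist" ([k1, k2, p1, p2, k3] as OpenCV has them; the pictures are not rectified), "world_to_cam" (4x4, takes a point from world to camera coordinates); the wrist camera has in their place "mount" (4x4, takes a point from camera to tool coordinates, whose origin is the TCP and whose axes are the flange's). Camera axes: x right, y down, z forward; pixel columns grow to the right and rows downward; lengths in m; the calibration is good to about 2 mm. A picture is of the moment at which its call begins: read the wrist's pose just before it. camera_params takes no time and is no camera call.
- close_job(): hands the job in, once; it reports no verdict.
The state is a dict: "clock": time; "qpos": joint angles; "qd": joint speeds; "joint_torque": joint torques, N m; "ee_pos": TCP position; "eef_rot": TCP orientation; "wrist_force": force on the tool from outside, world axes, zero at the start; "ft_torque": the same for the moment, N m; "gripper_width": finger opening in m.
Only numpy, scipy, OpenCV 4.12 (cv2) and the standard library are available. Lean on these libraries where they do the work, as an engineer would, in place of code of your own. Each camera call takes 0.05 s, during which the arm holds its last target. There are 200 camera calls.

## Task

Slide the dust extractor's filter hatch fully home under the overhanging cowl and turn its quarter-turn wing fastener into line with the two raised ribs on the panel, so that the key beneath it lines up with its slot in the frame. Then press the panel fully down against its gasket and finish while still holding it pressed down. Leave the other things on the bench and on the extractor where they are.

Things in the scene. Friction and masses are not known exactly. Their poses are not given: they have to be found in the camera images.
- extractor: low box-shaped dust extractor, fixed to the bench: 400 mm (its x) by 300 mm (y), deck 100 mm above the bench. Origin at the centre of its underside, on the bench; its x axis points along the hatch's way in, towards the cowl. Two guide rails run along x at y = +-73 to +-93 mm and rise 17 mm above the deck; the hatch slides between them.
- cowl_edge (a point): middle of the lower front edge of the overhanging cowl, at x = +40 mm of the extractor, 126 mm above the bench; axes as the extractor's. The cowl runs from here back to x = +200 mm, 300 mm wide, its top 170 mm above the bench; the gap under it is 26 mm high and 60 mm deep.
- slot (a point): centre of the fastener's slot in the deck (hidden under the panel), at x = -75 mm, y = 0 of the extractor, 100 mm above the bench: 32 mm long along the extractor's x, 14 mm wide. The wing's axis stands over it when the hatch is home. Axes as the extractor's.
- panel: flat pale hatch panel, 200 mm (x) by 140 mm (y) by 5 mm. Origin at the middle of its underside, axes parallel to the extractor's. Home, its middle is at x = -25 mm of the extractor, its last 35 mm under the cowl. Its top is 111.5 mm above the bench, pressed fully down 105.5 mm. Two raised black ribs (22 x 5 mm, 3 mm high) lie along x, centred 42.5 mm in front of and behind the wing's axis.
- wing_grip (a point): centre of the fastener's black wing, on its turning axis, 50 mm in front (-x) of the panel's middle: upright bar 44 mm long (its x axis), 12 mm thick (y), 27 mm high, on a collar 44 mm across, 5 mm high. Panel up: this point is 130 mm above the bench. Can be pinched across its thickness to slide, turn and press. A key below, parallel to it, enters the slot only within 0.22 rad of the ribs' line.
- hatch_slide (a joint): how far the hatch is still open, m: 0 fully home (a stop), grows as the hatch comes out towards the robot, along the extractor's -x; 0.06 to 0.10 at the start. Sliding friction about 2 N; it stays where it is left.
- wing_turn (a joint): angle of the wing from the ribs' line, rad: 0 in line with the ribs (no stop or detent there), positive counter-clockwise seen from above; 0.7 to 1.35 at the start, so it is to be turned clockwise by that much. Stops at -0.7 and 1.6. Friction about 0.12 N m; it stays where it is left.
- panel_press (a joint): how far the panel is pressed down, m: 0 up (held up by the springy gasket), 0.006 fully down on a hard stop. The push needed grows from about 2 N to about 10 N fully down; it springs up again when let go.
- screw_tin: closed round screw tin, 44 mm across and 45 mm high, standing on the extractor's deck left of the hatch. Origin at the centre of its underside. Bystander.
- cork_block: cork sanding block 70 x 42 x 30 mm lying on the extractor's deck right of the hatch. Origin at the centre of its underside. Bystander.
- sander: hand-held orbital sander, about 125 mm across and 140 mm high, standing on its pad on the bench to the left. Origin at the centre of its underside. Bystander.
- beech_leg: beech furniture leg, 360 x 42 x 42 mm, lying on the bench to the right. Origin at the centre of its underside. Bystander.
- screwdriver: screwdriver lying on the bench in front, to the right. Bystander.
- clamp: bar clamp, 260 mm long, lying on the bench to the left. Bystander.
- glue_bottle: white glue bottle, 56 mm across, 150 mm high, standing on the bench to the right. Origin at the centre of its underside. Bystander.

How it is judged:
On the way:
1. the hatch is fully home and the wing is in line with the ribs (value of joint hatch_slide below 0.004 m and value of joint wing_turn between -0.25 and 0.25 rad), for 0.2 s.
At the end, for the whole second after the job is handed in: For the whole last second the hatch is within 4 mm of fully home, the wing within 0.25 rad of the ribs' line, the panel at least 4.5 of its 6 mm down, and the robot itself is pushing on the panel or its wing (more than 3 N) (all of step 1 and value of joint panel_press above 0.0045 m and contact force between any of the fingers, the arm and panel above 3 N); the arm keeps its last pose, push and grip.
It fails at once if a bystander is moved by more than 40 mm (distance of any of screw_tin, cork_block, sander, beech_leg, screwdriver, clamp, glue_bottle from where it was at the start of the episode above 0.04 m).
It also fails if it takes over 35 s, if anything falls off the work surface, if the arm or the gripper's body presses on something with over 40 N, if the wrist force passes 120 N, or if a joint passes its speed limit or range.

## Working session

There is one attempt and no reset: what is moved stays moved. The work goes in short steps, Python scripts to look and compute and a tool call to move; the robot and the scene stay as the last step left them, time stands still between calls to the robot, and variables do not carry over. Pictures are saved under pics/ and viewed, about 8 in all and at most 12, crops included, and the job is handed in when it is done.

Besides the shell and the picture viewer there is one more tool, called after ">>>" by a JSON object that holds its "name" and its "arguments". step_arm: Moves the arm, as the interface text tells. Its arguments: {"type":"object","properties":{"series":{"type":"array"},"jaw":{"type":"number"},"grip_force":{"type":"number"}},"required":["series"]}

```bash
mkdir -p pics
cat > h.py <<'E'
import numpy as np, cv2
from bench import state, vision, ctrl
from scipy.spatial.transform import Rotation as R
def cloud(name, dep, T=None):
    p=vision.camera_params(name); K=np.array([[p['fx'],0,p['cx']],[0,p['fy'],p['cy']],[0,0,1]])
    v,u=np.mgrid[0:400,0:640]; uv=np.stack([u,v],-1).reshape(-1,1,2).astype(np.float32)
    n=cv2.undistortPoints(uv,K,np.array(p['dist'])).reshape(400,640,2)
    c=np.concatenate([n*dep[...,None],dep[...,None]],-1)
    M=np.linalg.inv(p['world_to_cam']) if T is None else T@p['mount']
    w=c@M[:3,:3].T+M[:3,3]; w[dep<=0]=np.nan
    return w
def save(n,im): cv2.imwrite('pics/'+n,cv2.cvtColor(im,cv2.COLOR_RGB2BGR))
E
python3 - <<'E'
from h import *
print(state(), ctrl.hold_point_z)
im,d=vision.capture("top"); w=cloud("top",d); save('top.png',im); np.savez('top.npz',im=im,w=w)
for z0,z1 in((.095,.104),(.108,.1135),(.128,.15),(.165,.175)):
    m=(w[...,2]>z0)&(w[...,2]<z1); q=w[m][:,:2].astype(np.float32)
    print(z0,len(q),cv2.minAreaRect(q) if len(q)>5 else 0)
E
```

```text
{'clock': 0.0, 'qpos': array([ 1.02444819e+00,  2.07452048e-01,  1.54296352e+00,  9.41904857e-06,
        1.39348255e+00, -1.50517285e-01]), 'qd': array([ 0.0003549 , -0.00056566,  0.00084794, -0.00036066,  0.00040242,
       -0.00142799]), 'joint_torque': array([ 3.93711362e-04, -3.70874727e+01, -2.81417584e+01,  6.99594710e-02,
        3.62207531e-02, -1.75817486e-04]), 'ee_pos': array([0.2212943 , 0.5298283 , 0.20426809]), 'eef_rot': array([-0.61756414, -3.07948169,  0.00339797]), 'wrist_force': array([-0.03236503, -0.1726124 , -0.32251641]), 'ft_torque': array([-0.02692567,  0.01756033,  0.01425897]), 'gripper_width': 0.09412895478273241} 0.0188
0.095 2973 ((0.4507036507129669, 0.01142263412475586), (1.6270302534103394, 0.8627591729164124), 84.25090789794922)
0.108 3014 ((0.5661324262619019, 0.2534356415271759), (1.3546404838562012, 0.6783211827278137), 55.598793029785156)
0.128 1553 ((0.5545980930328369, 0.15679189562797546), (1.0995051860809326, 0.6287980079650879), 45.35564041137695)
0.165 5243 ((0.4491458237171173, -0.015543028712272644), (0.817041277885437, 0.30561041831970215), 10.567017555236816)
```

View pics/top.png

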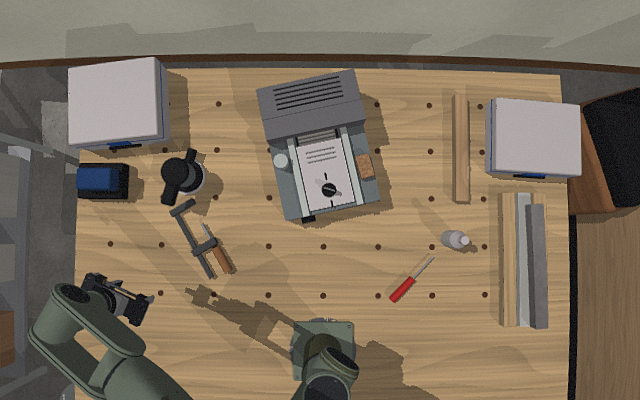

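The picture shows the extractor at about (318,145), with the hatch panel around (325,172) and the wing at about (329,190). The tin is at (280,160) and the cork at (365,165). Next I'll measure inside that region.

Run:
```python
from h import *
f=np.load('top.npz'); w=f['w']; im=f['im']
print('wing px',w[190,329],'cowl',w[95,312])
roi=np.zeros((400,640),bool); roi[60:225,250:390]=1
for n,z0,z1 in(('deck',.09,.105),('panel',.108,.1128),('wing',.128,.155),('cowl',.164,.178)):
    m=roi&(w[...,2]>z0)&(w[...,2]<z1)
    k,l,s,c=cv2.connectedComponentsWithStats(m.astype(np.uint8))
    for i in np.argsort(-s[1:,4])[:4]+1:
        q=w[l==i]; r=cv2.minAreaRect(q[:,:2].astype(np.float32)); print(n,s[i],np.round(q.mean(0),4),np.round(r[0],4),np.round(r[1],4),round(r[2],2))
cv2.imwrite('pics/crop.png',cv2.resize(cv2.cvtColor(im,4)[65:225,250:390],None,fx=3.6,fy=3.6,interpolation=cv2.INTER_CUBIC))
```

```text
wing px [ 0.51383407 -0.0128855   0.14484704] cowl [0.79362178 0.03885634 0.16864801]
deck [ 269  141   34   80 1225] [0.5367 0.1167 0.0998] [0.5463 0.1193] [0.2408 0.0567] 12.71
deck [ 346  124   35   80 1010] [ 0.6021 -0.1185  0.0996] [ 0.6007 -0.1197] [0.2419 0.0555] 12.61
deck [293 128  49  22 329] [0.6816 0.0237 0.0963] [0.6812 0.0241] [0.0367 0.1492] 14.91
deck [309 201  48  15 207] [ 0.462  -0.0248  0.0999] [ 0.4624 -0.0258] [0.0163 0.1484] 11.39
panel [ 296  138   59   73 1923] [ 0.5681 -0.0014  0.1106] [ 0.5648 -0.0031] [0.2033 0.1556] 13.11
panel [352 198   4   4   7] [ 0.4872 -0.0896  0.111 ] [ 0.4867 -0.0901] [0.0044 0.0129] 45.0
panel [349 171   2   3   4] [ 0.572  -0.0757  0.1117] [ 0.5721 -0.075 ] [0.0044 0.004 ] 43.08
panel [360 123   3   2   3] [ 0.7228 -0.1126  0.1108] [ 0.7227 -0.1126] [0.0008 0.0068] 26.16
wing [356 154  19  24 235] [ 0.59   -0.1206  0.1305] [ 0.5893 -0.1204] [0.0687 0.0421] 15.55
wing [267 120  99  23 207] [0.6895 0.0308 0.1419] [0.6906 0.0266] [0.0027 0.3006] 12.94
wing [273 154  15  15 179] [0.5993 0.1318 0.144 ] [0.5998 0.1327] [0.0417 0.0421] 3.09
wing [322 186  15   8  66] [ 0.5161 -0.0123  0.1419] [ 0.5167 -0.0119] [0.0429 0.012 ] 73.65
cowl [ 256   69  110   72 5302] [0.766  0.0442 0.1697] [0.7681 0.0442] [0.161 0.302] 12.98
```

View pics/crop.png

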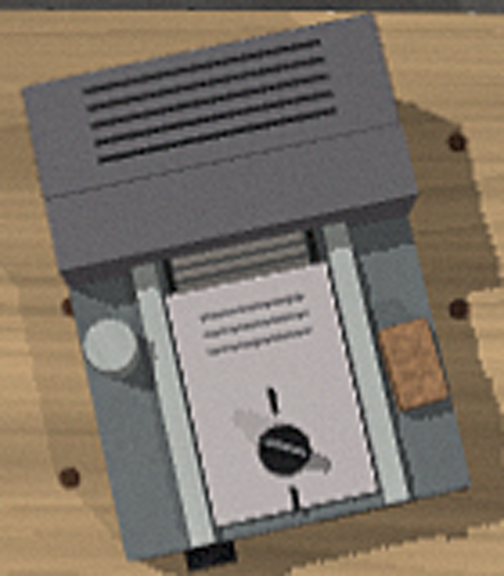

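>>> {"name": "step_arm", "arguments": {"series": [[[-3.7,-2.97,-0.15,0,0,0],[-3.7,-2.97,-0.15,0,0,0],[-3.7,-2.97,-0.15,0,0,0],[-3.7,-2.97,-0.15,0,0,0],[-3.7,-2.97,-0.15,0,0,0],[-3.7,-2.97,-0.15,0,0,0],[-3.7,-2.97,-0.15,0,0,0]]], "jaw": 6, "grip_force": 40}}

```text
clock: 0.75
ee_pos: [0.3806, 0.237, 0.2155]
eef_rot: [-0.617, -3.08, 0.0]
wrist_force: [1.3, 0.2, -0.7]
gripper_width: 0.0601
```

>>> {"name": "step_arm", "arguments": {"series": [[[-3.7,-2.97,-0.15,0,0,0],[-3.7,-2.97,-0.15,0,0,0],[-3.7,-2.97,-0.15,0,0,0],[-3.7,-2.97,-0.15,0,0,0],[-3.7,-2.97,-0.15,0,0,0],[-3.7,-2.97,-0.15,0,0,0]]]}}

```text
clock: 1.35
ee_pos: [0.5168, -0.013, 0.2244]
eef_rot: [-0.618, -3.079, -0.0]
wrist_force: [0.7, -0.2, -0.2]
gripper_width: 0.0603
```

>>> {"name": "step_arm", "arguments": {"series": [[[0,0,0,0,0,0.146],[0,0,0,0,0,0.146],[0,0,0,0,0,0.146],[0,0,0,0,0,0.146],[0,0,0,0,0,0.146],[0,0,0,0,0,0.146],[0,0,0,0,0,0.146],[0,0,0,0,0,0.146]]]}}

```text
clock: 2.15
ee_pos: [0.516, -0.011, 0.2241]
eef_rot: [-2.219, -2.221, 0.001]
wrist_force: [0.2, 0.1, 0.0]
gripper_width: 0.0602
```

>>> {"name": "step_arm", "arguments": {"series": [[[0,0,0,0,0,0.146],[0,0,0,0,0,0.146],[0,0,0,0,0,0],[0,0,0,0,0,0]]]}}

```text
clock: 2.55
ee_pos: [0.5163, -0.0111, 0.2244]
eef_rot: [-2.511, -1.887, 0.001]
wrist_force: [0.6, 0.5, 0.8]
gripper_width: 0.0598
```

```bash
cat > wr.py <<'E'
from h import *
import sys
s=state(); im,d=vision.capture("wrist"); T=np.eye(4); T[:3,:3]=R.from_rotvec(s['eef_rot']).as_matrix(); T[:3,3]=s['ee_pos']
w=cloud("wrist",d,T); save(sys.argv[1],im)
x=T[:2,0]; print('tcp',s['ee_pos'],'yaw',np.degrees(np.arctan2(x[1],x[0])))
near=np.hypot(w[...,0]-.547,w[...,1]+.006)<.08
for n,z0,z1 in(('wing',.13,.148),('panel',.106,.113),('ribs',.1131,.116)):
    m=near&(w[...,2]>z0)&(w[...,2]<z1)
    k,l,st,c=cv2.connectedComponentsWithStats(m.astype(np.uint8))
    for i in np.argsort(-st[1:,4])[:3]+1:
        q=w[l==i]; r=cv2.minAreaRect(q[:,:2].astype(np.float32)); print(n,st[i],np.round(q.mean(0),4),np.round(r[0],4),np.round(r[1],4),round(r[2],2))
E
python3 wr.py w1.png
```

```text
tcp [ 0.51626737 -0.01110265  0.22443195] yaw 73.8440243335226
wing [311 175  14  50 686] [ 0.5173 -0.0107  0.1422] [ 0.5171 -0.0118] [0.0436 0.0117] 73.72
panel [  263    93   165   163 17601] [ 5.508e-01 -1.000e-04  1.106e-01] [ 0.5475 -0.0076] [0.1597 0.1453] 12.71
panel [280 106  35  22  62] [0.5192 0.0635 0.1106] [0.5187 0.0634] [0.0374 0.0011] 12.96
panel [316  95  20  12  35] [0.5487 0.0702 0.1107] [0.5483 0.0702] [0.0199 0.0011] 13.3
ribs [324 173  16  42 354] [ 0.5296 -0.0151  0.1152] [ 0.5305 -0.0156] [0.0407 0.0141] 75.55
ribs [295 173  17  42 353] [ 0.5048 -0.0079  0.1153] [ 0.5035 -0.0076] [0.0407 0.015 ] 72.15
ribs [345 166  23  15  94] [ 0.5583 -0.0027  0.1139] [ 0.5583 -0.0027] [0.0217 0.0052] 12.71
```

View pics/w1.png

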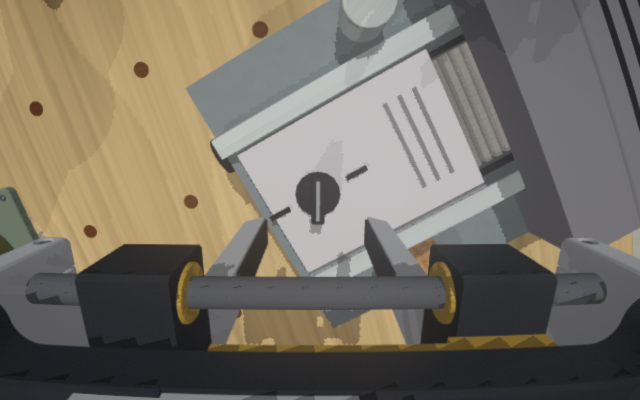

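The wrist picture shows the wing at about (318,195), lying between the fingers, with the ribs at (280,213) and (357,172). Both cameras agree on its centre, (0.517,-0.012), and yaw, 73.7°. That makes it 60.8° off the ribs' line, with the hatch about 62 mm open. I'll descend and pinch.

>>> {"name": "step_arm", "arguments": {"series": [[[-0.05,0.09,3.5,0,0,0],[0,0,3,0,0,0],[0,0,2,0,0,0],[0,0,1.2,0,0,0],[0,0,0.8,0,0,0],[0,0,0,0,0,0]]]}}

```text
clock: 3.2
ee_pos: [0.517, -0.0118, 0.1193]
eef_rot: [-2.513, -1.884, 0.001]
wrist_force: [-0.4, 0.2, 0.7]
gripper_width: 0.0602
```

>>> {"name": "step_arm", "arguments": {"series": [[[0,0,0,0,0,0],[0,0,0,0,0,0],[0,0,0,0,0,0],[0,0,0,0,0,0],[0,0,0,0,0,0],[0,0,0,0,0,0]]], "jaw": 0, "grip_force": 40}}

```text
clock: 3.8
ee_pos: [0.5174, -0.0119, 0.1201]
eef_rot: [2.514, 1.883, 0.0]
wrist_force: [0.2, 0.8, 0.4]
gripper_width: 0.0154
```

>>> {"name": "step_arm", "arguments": {"series": [[[0,0,0,0,0,0],[0,0,0,0,0,0],[0,0,0,0,0,0]]]}}

```text
clock: 4.1
ee_pos: [0.5175, -0.012, 0.12]
eef_rot: [2.514, 1.883, 0.0]
wrist_force: [0.5, -0.6, 0.1]
gripper_width: 0.0121
```

>>> {"name": "step_arm", "arguments": {"series": [[[0,0,0,0,0,0.133],[0,0,0,0,0,0.133],[0,0,0,0,0,0.133],[0,0,0,0,0,0.133],[0,0,0,0,0,0.133],[0,0,0,0,0,0.133],[0,0,0,0,0,0.133],[0,0,0,0,0,0.13]]]}}

```text
clock: 4.9
ee_pos: [0.5181, -0.0126, 0.1201]
eef_rot: [3.121, 0.345, 0.002]
wrist_force: [2.2, -2.4, -0.8]
gripper_width: 0.0117
```

>>> {"name": "step_arm", "arguments": {"series": [[[0,0,0,0,0,0],[0,0,0,0,0,0],[0,0,0,0,0,0]]]}}

```text
clock: 5.2
ee_pos: [0.518, -0.0127, 0.1201]
eef_rot: [3.12, 0.355, 0.002]
wrist_force: [3.0, -3.9, -1.6]
gripper_width: 0.012
```

>>> {"name": "step_arm", "arguments": {"series": [[[0.6,0,0,0,0,0],[1.1,0,0,0,0,0],[1.1,0,0,0,0,0],[1.1,0,0,0,0,0],[0.9,0,0,0,0,0],[0.6,0,0,0,0,0],[0.4,0,0,0,0,0],[0,0,0,0,0,0]]]}}

```text
clock: 6.0
ee_pos: [0.574, 0.0001, 0.1201]
eef_rot: [3.12, 0.354, -0.002]
wrist_force: [1.0, -5.3, 0.7]
gripper_width: 0.0117
```

>>> {"name": "step_arm", "arguments": {"series": [[[0.2,0,0,0,0,0],[0.2,0,0,0,0,0],[0,0,0,0,0,0],[0,0,0,0,0,0]]]}}

```text
clock: 6.4
ee_pos: [0.5773, 0.0008, 0.1201]
eef_rot: [3.12, 0.354, -0.002]
wrist_force: [0.1, -5.8, 0.3]
gripper_width: 0.0116
```

>>> {"name": "step_arm", "arguments": {"series": [[[0.15,0,0,0,0,0],[0.15,0,0,0,0,0],[0,0,0,0,0,0],[0,0,0,0,0,0]]]}}

```text
clock: 6.8
ee_pos: [0.5793, 0.0013, 0.12]
eef_rot: [3.12, 0.354, -0.006]
wrist_force: [-1.7, -6.2, 2.1]
gripper_width: 0.0117
```

>>> {"name": "step_arm", "arguments": {"series": [[[0.15,0,0,0,0,0],[0.15,0,0,0,0,0],[0,0,0,0,0,0],[0,0,0,0,0,0]]]}}

```text
clock: 7.2
ee_pos: [0.5794, 0.0013, 0.119]
eef_rot: [3.119, 0.354, -0.016]
wrist_force: [-7.3, -7.7, 3.7]
gripper_width: 0.0118
```

The hatch has stalled against the stop at x = 0.5794, close to the predicted slot position. Now I'll press it down.

>>> {"name": "step_arm", "arguments": {"series": [[[-0.1,0,0.15,0,0,0],[0,0,0.15,0,0,0],[0,0,0.15,0,0,0],[0,0,0.15,0,0,0],[0,0,0,0,0,0],[0,0,0,0,0,0]]]}}

```text
clock: 7.8
ee_pos: [0.5794, 0.0013, 0.1146]
eef_rot: [3.119, 0.354, -0.012]
wrist_force: [-7.9, -7.4, 8.7]
gripper_width: 0.0117
```

>>> {"name": "step_arm", "arguments": {"series": [[[0,0,0.15,0,0,0],[0,0,0.1,0,0,0],[0,0,0,0,0,0],[0,0,0,0,0,0]]]}}

```text
clock: 8.2
ee_pos: [0.5795, 0.0013, 0.1138]
eef_rot: [3.119, 0.354, -0.012]
wrist_force: [-11.2, -6.7, 16.0]
gripper_width: 0.0118
```

```bash
python3 - <<'E'
from h import *
s=state(); print(s['ee_pos'],s['wrist_force'])
im,d=vision.capture("top"); w=cloud("top",d); save('top2.png',im)
O=np.array([.6512,.0172]); c,sn=np.cos(.2265),np.sin(.2265)
e=np.stack([(w[...,0]-O[0])*c+(w[...,1]-O[1])*sn,-(w[...,0]-O[0])*sn+(w[...,1]-O[1])*c],-1)
for a,b,y0,y1 in((0,.035,-.06,.06),(-.12,-.03,.04,.06),(-.12,-.03,-.06,-.04),(0,.035,.08,.09)):
    m=(e[...,0]>a)&(e[...,0]<b)&(e[...,1]>y0)&(e[...,1]<y1)&(w[...,2]<.13); print(m.sum(),np.median(w[m][:,2]) if m.any() else 0)
cv2.imwrite('pics/crop2.png',cv2.resize(cv2.cvtColor(im,4)[65:225,250:390],None,fx=3.6,fy=3.6,interpolation=cv2.INTER_CUBIC))
E
python3 wr.py w2.png
```

```text
[0.57948386 0.00132022 0.11382521] [-11.16559625  -6.65404399  16.0488691 ]
12 0.10568390299565844
69 0.10477204930309547
29 0.10551215783494183
37 0.11611697092738615
tcp [0.57948624 0.00129755 0.11384261] yaw 12.95592932937665
wing [ 280  207   72   70 2112] [0.5832 0.0031 0.1373] [0.5805 0.0031] [0.0363 0.0361] 61.72
panel [282 197  40  34 343] [0.5887 0.016  0.1094] [0.5881 0.0149] [0.0102 0.0318] 49.3
panel [323 198  29  36 321] [ 0.5931 -0.0078  0.1093] [ 0.5909 -0.0096] [0.0291 0.0106] 67.86
panel [312 155   9  27 218] [0.6169 0.0108 0.1075] [0.6167 0.0105] [0.0163 0.0048] 12.72
ribs [432 232  10  32 114] [ 0.5851 -0.0737  0.1153] [ 0.5854 -0.0733] [0.0213 0.0047] 26.7
ribs [195 237   5  20  47] [0.5531 0.0721 0.115 ] [0.5534 0.0724] [0.0129 0.0024] 15.24
ribs [313 199  13   3  16] [0.5997 0.0045 0.1149] [0.5998 0.0047] [0.001  0.0073] 5.44
```

View pics/w2.png

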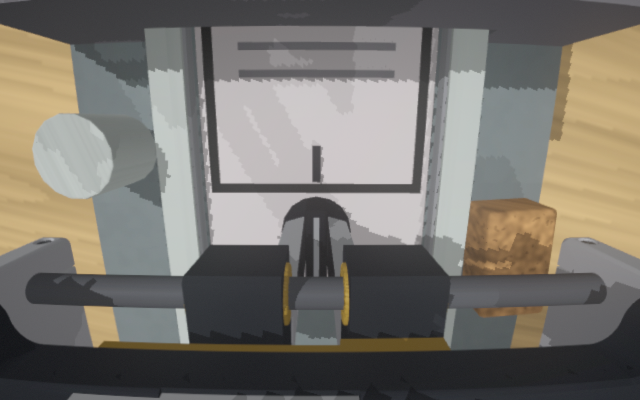

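The wrist picture shows the panel running under the cowl and the visible rib at (317,163) collinear with the gripped wing at about (316,240). The tin and cork block look undisturbed. The near end of the rib measures x = 0.6088, which is exactly the home value, and the panel top is about 105.5 mm. I'll let it settle briefly, then hand in.

>>> {"name": "step_arm", "arguments": {"series": [[[0,0,0,0,0,0],[0,0,0,0,0,0],[0,0,0,0,0,0],[0,0,0,0,0,0]]]}}

```text
clock: 8.7
ee_pos: [0.5795, 0.0013, 0.1138]
eef_rot: [3.119, 0.354, -0.012]
wrist_force: [-11.4, -6.7, 16.7]
gripper_width: 0.0121
```

```bash
python3 -c "
from bench import state,close_job
s=state(); print(s['clock'],s['ee_pos'],s['wrist_force'],s['gripper_width']); print(close_job())"
```

```text
8.7 [0.57949869 0.00129137 0.11381738] [-11.44109355  -6.66945007  16.68389018] 0.012063628399358699
the job is handed in; nothing more can be done
None
```

The hatch is slid home, the wing is in line with the ribs, and the panel is pressed down. I handed the job in at 8.7 s with the arm still holding it pressed. The hand-in gave no verdict, so this rests on my own checks.

I pinched the wing across its thickness, turned it clockwise about 1.06 rad, and slid the hatch about 63 mm until it stalled on its stop. Then I pressed it down.

Last checks:
- **Hatch:** the near end of the rib in front of the gripper measured x = 0.609 m, as expected with the hatch home. The tool was also stalled against the stop.
- **Wing:** the gripped wing's yaw was 12.96°, against about 12.98° for the extractor, so it is within 0.01 rad of the ribs' line.
- **Panel:** its top read about 105–105.7 mm, against 105.5 mm when fully down. The hold force was steady at about 17 N downwards, with the fingers still holding the wing (12 mm opening).
- **Bystanders:** the tin and cork block looked undisturbed in the last wrist picture. I did not measure the positions of the others again, but the arm made no contact near them.

Two readings were slightly off. The wrist camera's height readings near the wing did not give a clean outline, because the fingers hid part of it. The last top-camera picture read the rail top about 1 mm low, so the panel height is good to about 1 mm.

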